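# Clear the filling knife and hold a stone border section in the setting jig

### The job

The filling knife has been left lying on the white board of the setting jig: first put it away in the empty wooden knife rack, its blade slid flat into the slot almost up to the neck, and let go of it. Then lay the stone border section flat on the board, one long side along the aluminium fence and one end up against the wooden stop block, and with one slanting push keep it pressed both down on the board and against the fence, firmly (about one and a half kilos each way, never ten), the way it is held while the glue grabs. Finish while you are still holding it pressed; do not let go, and leave the screwdriver, the tub and the pile of square tiles alone.

Things in the scene. Friction and masses are not known exactly. Their poses are not given: they have to be found in the camera images.
- bed: fixed board of the setting jig on the table: 170 (x) x 340 (y) x 16 mm, white smooth laminate on plywood (stone slides on it with a friction of about 0.35). Origin at the centre of its underside, z up, +x from the robot side towards the fence; upper face at z = 16 mm.
- fence: fixed aluminium angle along the far side of the board, 340 mm long in its y. Origin at mid length at the foot of its upright face, on the board's upper face. The face looks to its -x (towards the robot) and is 25 mm high; the metal is behind it at x = 0 to 25 mm.
- stop: fixed dark hardwood stop block, standing on the board with one side against the fence: 40 (x) x 30 (y) x 22 mm. Origin at the middle of the foot of its end face, which looks to its -y and lies at y = 0 (the wood is at y = 0 to 30 mm, x = -20 to +20 mm); its axes are parallel to the fence's. The border section belongs on its -y side. Where it stands along the fence varies.
- strip: loose stone border section (the workpiece) with a row of diamonds along its top: a plain block 200 (x) x 48 (y) x 15 (z) mm, about 0.4 kg, lying on the bare table at the start. Origin at the centre of its underside. Either end and either long side may go to the stop and the fence.
- knife: loose filling knife, about 0.11 kg, lying flat on the board at the start. Origin at the front end of the handle, on the underside. Handle: x = -110 to 0, 26 mm wide, z = 0 to 18 mm. Steel neck 22 mm wide to x = 18; flat blade on to x = 90, up to 50 mm wide and 2.5 mm thick, its middle plane at z = 9 mm. +x points to the blade's edge; balance point about x = -20.
- blade_tip (a point): middle of the knife blade's front edge, at (90, 0, 9) mm in the knife's frame
- knife_handle (a point): grip point in the middle of the knife's handle, at (-35, 0, 9) mm in the knife's frame
- rack: fixed plywood knife rack on the table: 90 (x) x 110 (y) x 51 mm high with one level slot; its top is two boards with a 24 mm gap between them along x, through which the blade can be seen. Origin under the middle of its front, z up; the slot opens to -x at x = 0 and goes in along +x. The slot is 66 mm wide (centred on y = 0), 9 mm high (z = 30 to 39 mm) and 82 mm deep.
- slot_mouth (a point): middle of the slot's mouth, at (0, 0, 34.5) mm in the rack's frame
- screwdriver: loose screwdriver with a green handle, lying on the table behind the fence; leave it alone
- tub: loose round white tub with a grey lid, 90 mm across, 85 mm high; origin under its centre; leave it alone
- tiles: loose pile of three square stone tiles, 100 x 100 x 36 mm in all, beyond the jig; origin under its centre; leave it alone
Not all that is in view belongs to the job. Leave any blue or purple look-alike of the strip alone.

How it is judged (in metres and radians):
On the way, in this order (a step that is already met when the one before it is completed fails the run):
1. the knife lies with its blade at least 55 mm deep in the rack's slot and is let go (x of blade_tip in the frame of rack above 0.055 m and y of blade_tip in the frame of rack between -0.034 and 0.034 m and z of blade_tip in the frame of rack between 0.029 and 0.04 m and angle between the x axis of knife and the x axis of rack, either way round below 0.35 rad and contact force between knife and the fingers below 0.05 N and linear speed of knife below 0.02 m/s), for 0.2 s.
2. after that, the border section is laid on the jig's board (contact force between strip and bed above 1 N and angle between strip's own z axis and vertical below 0.08 rad and z of strip in the frame of bed below 0.019 m), for 0.1 s.
At the end, for the whole second after the job is handed in: Knife blade 55 mm or more deep in the slot, untouched. Section flat on the board, within 3 mm of and 0.05 rad parallel to the fence, end within 5 mm of the stop, still, and pressed all through the last second: at least 8 N on the board (weight included) and 4 N on the fence (x of blade_tip in the frame of rack above 0.055 m and y of blade_tip in the frame of rack between -0.034 and 0.034 m and z of blade_tip in the frame of rack between 0.029 and 0.04 m and contact force between knife and the fingers below 0.05 N and angle between the x axis of strip and the y axis of fence, either way round below 0.05 rad and angle between strip's own z axis and vertical below 0.05 rad and x of strip in the frame of fence between -0.027 and -0.021 m and y of strip in the frame of stop between -0.105 and -0.097 m and contact force between strip and bed above 8 N and contact force between strip and fence above 4 N and linear speed of strip below 0.01 m/s); the arm keeps its last pose, push and grip.
It fails at once if the border section is pressed with 100 N or more on the board or the fence (contact force between strip and bed above 100 N or contact force between strip and fence above 100 N).
It fails at once if the screwdriver, the tub or the tiles are moved more than 25 mm (distance of any of screwdriver, tub, tiles from where it was at the start of the episode above 0.025 m).
It also fails if it takes over 64 s, if anything falls off the work surface, if the arm or the gripper's body presses on something with over 40 N, if the wrist force passes 120 N, or if a joint passes its speed limit or range.

### The arm

A 6-joint arm with a two-finger parallel gripper is mounted at the origin on the work surface. World frame = base frame: x ahead of the robot, y to its left, z up, the work surface at z = 0. Lengths are in m, angles in degrees, forces in N, time in s.
With the tool pointing down it reaches from about 0.4 to 0.825 m from the base axis. Payload 7 kg.
Tool frame: the origin (TCP) lies between the finger pads; the fingertips stand 22 mm ahead of it and the grasp point (between the pads) lies 3 mm ahead of it; z points along the fingers, y is the direction in which the jaws open and shut (so a half turn about z gives the same grasp; the last joint's range is limited). The gripper opens to 88 mm and grips with 3 to 60 N. Pads are 19 mm wide; open, the fingers measure 130 mm over their backs; the gripper's body (78 mm by 193 mm) begins 47 mm behind the grasp point.
Start: joints at [-55.056, 20.546, 0.682, 0, -70.136, -16.507], TCP at [0.213, -0.64, 0.249] pointing down, gripper open.
Joint ranges: [-176.03, 176.03], [-82.01, 121.73], [-58.28, 71.71], [-173.87, 95.51], [-174.79, -0.11], [-173.66, 173.66]. Speed limits (degrees/s): [136.94, 136.94, 172.46, 180, 180, 180].

### API

Orientations are given as [roll, pitch, yaw] about the fixed x, y, z axes, in that order (R = Rz(yaw) Ry(pitch) Rx(roll)).
In Python, from plant import telemetry, cams, r gives the robot as it stands.
- The arm moves only by the tool carry_out, never from a script. Its argument "commands" is one flat list of numbers, 5 for each row, row after row: the shift along the world's x, y, z as a fraction of full scale, then the turn about the world's z as a fraction of full scale, then the gripper's target within -1 to 1 (shut at 1, half-way at 0, fully open at -1). In form: [x, y, z, turn, claw, x, y, z, turn, claw, ...]. A call has 1 to 8 rows; each row shifts and turns the commanded pose from where the row before left it; what a row does not reach is not made up. Full scale, the value 1, is 0.04 m for a shift and 4 degrees for a turn. A row lasts 1/10 s, in which the tool goes at most 50 mm and 8.59 degrees, less where a joint would pass 70% of its speed; a pose out of reach is approached as far as the arm can. A call with a number of a shift or a turn outside -1 to 1 is refused whole. A call with a gripper value outside its range is refused whole. The fingers move at their own pace and stop on an object; "grip_force" is the grip in N (left out, the last holds). Time passes only in rows, so rows that do not move let the fingers close. It gives the time, the measured TCP pose, the force and the opening at its end, in the units of the state.
- telemetry.get_state(): the state, without advancing time (a new reading comes with each control period).
- cams.capture(name): name is "scene" or "top" or "wrist"; returns a dict with "frame" (420x560x3 uint8, red, green, blue), "camera_matrix" (3x3 intrinsics, pixels), "camera_from_world" (4x4, takes a point from world to camera coordinates); the wrist camera has in their place "mount" (4x4, takes a point from camera to tool coordinates, whose origin is the TCP and whose axes are the flange's). Camera axes: x right, y down, z forward; pixel columns grow to the right and rows downward; lengths in m; the calibration is good to about 2 mm. A picture is of the moment at which its call begins: read the wrist's pose just before it. There is no depth.
- r.close_job(): hands the job in, once; it reports no verdict.
The state is a dict: "time_s": time; "joints": joint angles; "qd": joint speeds; "joint_torque": joint torques, N m; "tcp_pos": TCP position; "eef_rot": TCP orientation; "contact_force": force on the tool from outside, world axes, zero at the start; "moment": the same for the moment, N m; "gripper_width": finger opening in m.
Only numpy, scipy, OpenCV 4.12 (cv2) and the standard library are available. Lean on these libraries where they do the work, as an engineer would, in place of code of your own. Each camera call takes 0.05 s, during which the arm holds its last target. There are 200 camera calls.

## Working session

There is one attempt and no reset: what is moved stays moved. The work goes in short steps, Python scripts to look and compute and a tool call to move; the robot and the scene stay as the last step left them, time stands still between calls to the robot, and variables do not carry over. Pictures are saved under pics/ and viewed, about 8 in all and at most 12, crops included, and the job is handed in when it is done.

Besides the shell and the picture viewer there is one more tool, called after "Call:" as a command line: name --argument value ..., lists and objects as JSON in quotes. carry_out: Moves the arm, as the interface text tells. Shift numbers are shares of 0.04 m and turn numbers shares of 4 degrees, none past 1 either way. Its arguments: {"type":"object","properties":{"commands":{"type":"array"},"grip_force":{"type":"number"}},"required":["commands"]}

```bash
mkdir -p pics; ls
cat > h.py <<'E'
import sys; sys.path.insert(0,'.')
import numpy as np, cv2
from scipy.spatial.transform import Rotation as R
from plant import telemetry, cams, r
def cap(name,fn=None):
    s=telemetry.get_state(); c=cams.capture(name)
    K=np.array(c["camera_matrix"])
    if name=="wrist":
        T=np.eye(4); T[:3,:3]=R.from_euler('xyz',s["eef_rot"],degrees=True).as_matrix(); T[:3,3]=s["tcp_pos"]
        M=np.linalg.inv(T@np.array(c["mount"]))
    else: M=np.array(c["camera_from_world"])
    if fn:
        cv2.imwrite(f'pics/{fn}.png',np.ascontiguousarray(c["frame"][:,:,::-1])); np.savez(f'pics/{fn}.npz',K=K,M=M)
    return c["frame"],K,M
def ld(fn):
    z=np.load(f'pics/{fn}.npz'); return z['K'],z['M']
def on_plane(fn,uv,z):
    K,M=ld(fn); C=np.linalg.inv(M); o=C[:3,3]
    uv=np.atleast_2d(uv).astype(float); d=np.c_[uv,np.ones(len(uv))]@np.linalg.inv(K).T@C[:3,:3].T
    return o+d*((z-o[2])/d[:,2])[:,None]
def tri(obs):
    A=[];b=[]
    for fn,uv in obs:
        K,M=ld(fn);C=np.linalg.inv(M);d=C[:3,:3]@np.linalg.inv(K)@np.array([*uv,1.]);d/=np.linalg.norm(d)
        P=np.eye(3)-np.outer(d,d);A.append(P);b.append(P@C[:3,3])
    A=np.vstack(A);b=np.hstack(b);x=np.linalg.lstsq(A,b,rcond=None)[0];return x,np.linalg.norm(A@x-b)
def proj(fn,p):
    K,M=ld(fn);p=np.atleast_2d(p);q=(p@M[:3,:3].T+M[:3,3])@K.T;return q[:,:2]/q[:,2:]
E
python3 - <<'E'
from h import *
print(telemetry.get_state())
for n in("scene","top"):
    f,K,M=cap(n,n+"0"); print(n,K.tolist(),np.linalg.inv(M)[:3].round(3).tolist())
E
```

```text
pics
{'time_s': 0.0, 'joints': array([-5.50568460e+01,  2.05888192e+01,  6.36134434e-01, -2.05342782e-02,
       -7.01359964e+01, -1.65060975e+01]), 'qd': array([-0.00370592, -0.05839058, -0.01761833,  0.04996832,  0.04235751,
       -0.04622363]), 'joint_torque': array([-4.81436982e-04, -5.82714915e+01,  2.93051952e+01,  6.99681357e+00,
        6.84410290e-03, -1.57301256e-04]), 'tcp_pos': array([ 0.21331403, -0.63994642,  0.24766882]), 'eef_rot': array([ 1.79909488e+02, -6.68994158e-03, -1.61569930e+02]), 'contact_force': array([-0.05983617, -0.08081833, -0.22806625]), 'moment': array([-0.01820985, -0.0029332 , -0.02470883]), 'gripper_width': 0.08749474867251521}
scene [[542.2907189649611, 0.0, 284.7709054835349], [0.0, 542.2907189649611, 211.79725194074305], [0.0, 0.0, 1.0]] [[-0.393, 0.702, -0.593, 1.341], [0.919, 0.301, -0.254, 0.237], [0.0, -0.645, -0.764, 1.118]]
top [[402.197730991994, 0.0, 279.6543751561068], [0.0, 402.197730991994, 201.66425816296166], [0.0, 0.0, 1.0]] [[-0.03, -0.985, 0.171, 0.372], [-0.999, 0.034, 0.021, -0.139], [-0.027, -0.17, -0.985, 1.009]]
```

View pics/top0.png

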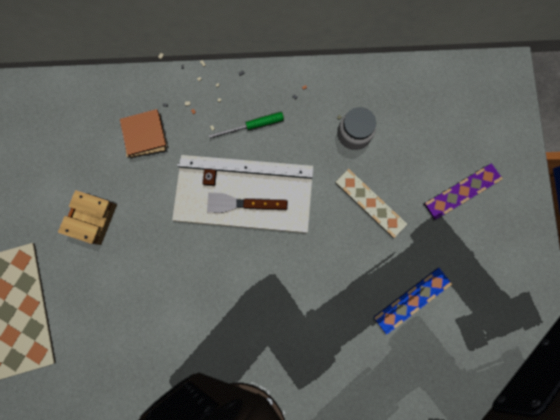

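View pics/scene0.png

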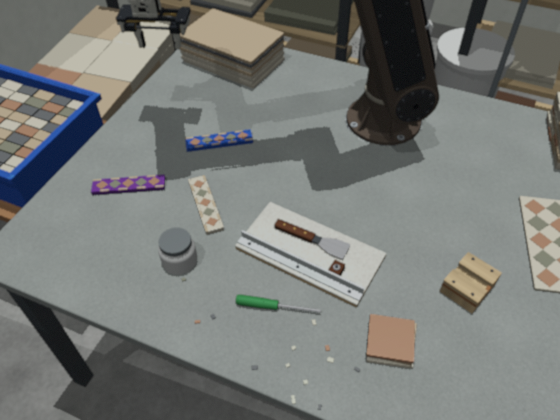

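The top view shows the knife on the board (blade at 222,203, handle at 265,204) and the rack at (85,217). Three pieces could be the strip: cream (371,203), purple (462,191) and blue (412,300). Cream stone with diamonds fits; the purple and blue ones are the look-alikes. I'll confirm in one enlarged crop.

Run:
```python
from h import *
t=cv2.imread('pics/top0.png');s=cv2.imread('pics/scene0.png')
a=cv2.resize(t[140:250,50:420],(777,231),interpolation=2);b=cv2.resize(s[165:320,180:510],(777,365),interpolation=2)
cv2.imwrite('pics/crop1.png',np.vstack([a,b]))
for n,uv,z in [("handleR",(288,205),.03),("handleL",(243,204),.03),("tip",(208,203),.025),("rack",(85,217),.051),("rack gapL",(70,211),.05),("rack gapR",(109,218),.05),
 ("stripA",(349,170),.015),("stripB",(406,229),.015),("stop",(209,177),.038),("fenceL",(180,162),.03),("fenceR",(313,170),.03)]: print(n,on_plane("top0",uv,z).round(3))
```

```text
handleR [[ 0.532 -0.138  0.03 ]]
handleL [[ 0.539 -0.027  0.03 ]]
tip [[0.545 0.062 0.025]]
rack [[0.516 0.357 0.051]]
rack gapL [[0.533 0.395 0.05 ]]
rack gapR [[0.512 0.298 0.05 ]]
stripA [[ 0.619 -0.295  0.015]]
stripB [[ 0.465 -0.426  0.015]]
stop [[0.608 0.056 0.038]]
fenceL [[0.652 0.132 0.03 ]]
fenceR [[ 0.619 -0.203  0.03 ]]
```

View pics/crop1.png

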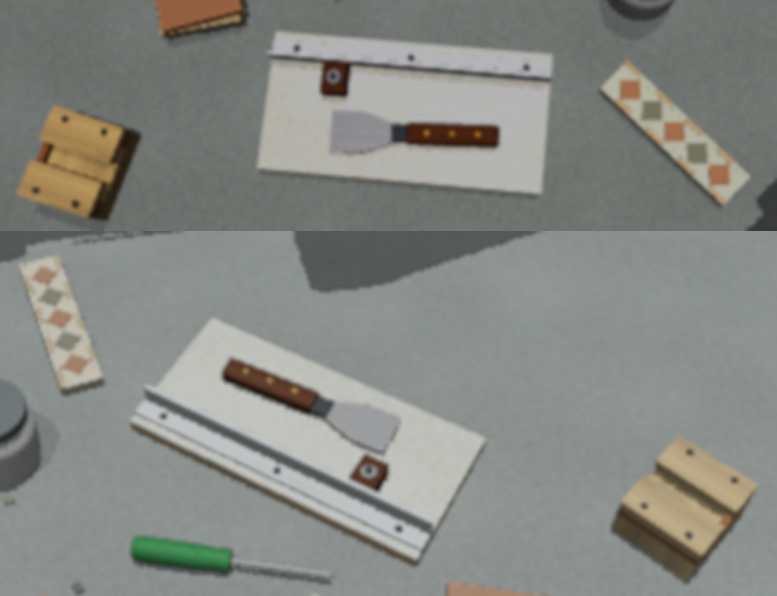

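The crops show the cream strip has the orange and green diamonds, and the purple and blue pieces are clearly decoys. The slot seems to open towards the jig, since the closed back shows reddish at the rack's far end. I'll move above the knife.

Call:
carry_out --commands '[0.5, 0.9, 0, 1, -1, 0.5, 0.9, 0, 1, -1, 0.5, 0.9, 0, 1, -1, 0.5, 0.9, 0, 1, -1, 0.5, 0.9, 0, 1, -1, 0.5, 0.9, 0, 1, -1, 0.5, 0.9, 0, 1, -1, 0.5, 0.9, 0, 1, -1]'

```text
time_s: 0.9
tcp_pos: [0.3738, -0.3507, 0.2484]
eef_rot: [180.0, 0.0, -129.4]
contact_force: [0.5, -0.4, 0.3]
gripper_width: 0.0877
```

Call:
carry_out --commands '[0.5, 0.9, 0, 1, -1, 0.5, 0.9, 0, 1, -1, 0.5, 0.9, 0, 1, -1, 0.5, 0.9, 0, 1, -1, 0.5, 0.9, 0, 1, -1, 0.5, 0.9, 0, 1, -1, 0.5, 0.9, 0, 1, -1, 0.5, 0.9, 0, 1, -1]'

```text
time_s: 1.7
tcp_pos: [0.5338, -0.0627, 0.2484]
eef_rot: [180.0, 0.0, -97.4]
contact_force: [0.3, -0.5, 1.3]
gripper_width: 0.0872
```

Run:
```python
from h import *
s=telemetry.get_state();print(s["time_s"],s["tcp_pos"],s["eef_rot"],s["joints"])
f,K,M=cap("wrist","w1"); print(K.round(1).tolist(),np.linalg.inv(M)[:3].round(3).tolist())
```

```text
1.7 [ 0.53377745 -0.06265262  0.24844578] [ 1.79985699e+02  2.11101545e-03 -9.73857387e+01] [ 1.42088154e+01  7.59888699e+00 -1.66777652e+01 -7.92633325e-03
 -6.57358683e+01 -2.15912957e+01]
[[352.7, 0.0, 282.3], [0.0, 352.7, 209.9], [0.0, 0.0, 1.0]] [[-0.992, 0.123, 0.035, 0.524], [0.128, 0.95, 0.284, -0.139], [0.001, 0.286, -0.958, 0.384]]
```

View pics/w1.png

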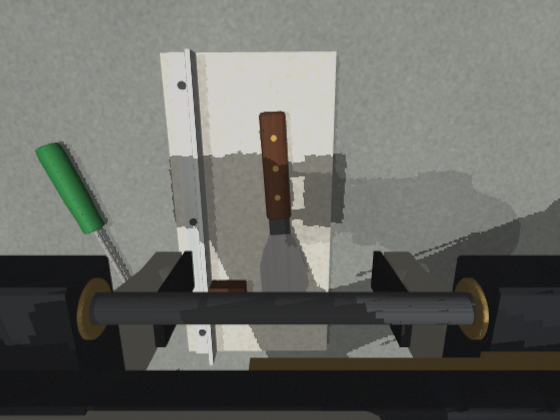

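In the wrist view the handle runs from (272,113) to (279,219), with the blade below it. The bar of the gripper partly hides the view.

Run:
```python
from h import *
print("end",tri([("top0",(287.5,205)),("w1",(272.5,112))]),on_plane("w1",[272.5,112],.034))
print("front",tri([("top0",(244,203.5)),("w1",(278.5,219))]),on_plane("w1",[278.5,219],.034))
# scene from crop1: uv=(180+x*330/777, 165+(y-231)*155/365)
g=lambda x,y:(180+x*330/777,165+(y-231)*155/365)
t=lambda x,y:(50+x*370/777,140+y*110/231)
print("end2",tri([("w1",(272.5,112)),("scene0",g(228,369))]),"front2",tri([("w1",(278.5,219)),("scene0",g(316,403))]))
print("rivet",tri([("top0",t(452,134)),("w1",(275.5,169)),("scene0",g(270,380))]))
for n,a,b in [("rNR",(125,124),None),("gapR",(117,160),None),("gapL",(48,150),None),("c1",(52,107),None),("c3",(102,217),None),("c4",(19,198),None)]:
    print(n,on_plane("top0",t(*a),.051).round(3))
for n,a in [("top",(684,438)),("right",(756,486)),("left",(621,505)),("bot",(690,551))]: print("sc",n,on_plane("scene0",g(*a),.051).round(3))
```

```text
end (array([ 0.53384993, -0.13466708,  0.02191033]), np.float64(0.0025386810868529017)) [[ 0.53369282 -0.13307168  0.034     ]]
front (array([ 0.53982427, -0.02916776,  0.04120075]), np.float64(0.0030769265003750498)) [[ 0.54207441 -0.02565127  0.034     ]]
end2 (array([ 0.53356376, -0.13167931,  0.01951152]), np.float64(0.0018106399264384199)) front2 (array([ 0.54259151, -0.02270609,  0.02470555]), np.float64(8.834366642665235e-05))
rivet (array([ 0.53760945, -0.07932401,  0.03088851]), np.float64(0.003050916540245246))
rNR [[0.559 0.299 0.051]]
gapR [[0.517 0.306 0.051]]
gapL [[0.531 0.388 0.051]]
c1 [[0.582 0.386 0.051]]
c3 [[0.451 0.321 0.051]]
c4 [[0.476 0.418 0.051]]
sc top [[0.455 0.348 0.051]]
sc right [[0.486 0.425 0.051]]
sc left [[0.561 0.306 0.051]]
sc bot [[0.587 0.378 0.051]]
```

Call:
carry_out --commands '[0.15, 0.1, -0.6, 0.8, -0.3, 0, 0, -1, 0, -0.3, 0, 0, -1, 0, -0.3, 0, 0, -1, 0, -0.3, 0, 0, -1, 0, -0.3, 0, 0, -0.4, 0, -0.3, 0, 0, -0.2, 0, -0.3, 0, 0, 0, 0, -0.3]'

```text
time_s: 2.55
tcp_pos: [0.539, -0.0605, 0.0399]
eef_rot: [179.9, -0.0, -94.4]
contact_force: [-0.3, 0.9, 1.1]
gripper_width: 0.057
```

Call:
carry_out --commands '[0, 0, 0, 0, 1, 0, 0, 0, 0, 1, 0, 0, 0, 0, 1, 0, 0, 0, 0, 1, 0, 0, 0, 0, 1, 0, 0, 0, 0, 1]' --grip_force 30

```text
time_s: 3.15
tcp_pos: [0.5397, -0.0603, 0.041]
eef_rot: [-180.0, 0.0, -94.4]
contact_force: [-0.3, -0.5, 3.2]
gripper_width: 0.0258
```

The handle is gripped (26 mm opening). I'll lift it and go past the rack so the wrist camera can see the rack.

Call:
carry_out --commands '[0, 0, 0.5, 0, 1, 0, 0, 1, 0, 1, 0, 0, 1, 0, 1, -0.2, 1, 1, -0.75, 1, -0.2, 1, 1, -0.75, 1, -0.2, 1, 0.5, -0.75, 1, -0.2, 1, 0, -0.75, 1, -0.2, 1, 0, -0.75, 1]'

```text
time_s: 3.95
tcp_pos: [0.5009, 0.1312, 0.2314]
eef_rot: [-180.0, 0.1, -109.5]
contact_force: [0.7, 0.3, -1.0]
gripper_width: 0.0257
```

Call:
carry_out --commands '[-0.2, 1, 0, -0.75, 1, -0.2, 1, 0, -0.75, 1, -0.2, 1, 0, -0.75, 1, -0.2, 1, 0, -0.75, 1, -0.2, 1, 0, -0.75, 1, -0.2, 1, 0, -0.75, 1, -0.2, 1, 0, -0.75, 1, -0.2, 1, 0, -0.75, 1]'

```text
time_s: 4.75
tcp_pos: [0.4366, 0.4511, 0.2302]
eef_rot: [180.0, -0.0, -133.5]
contact_force: [1.4, 0.5, -1.6]
gripper_width: 0.0255
```

Run:
```python
from h import *
s=telemetry.get_state();print(s["time_s"],s["tcp_pos"],s["eef_rot"],s["joints"].round(1))
cap("wrist","w2");cap("scene","s2")
```

```text
4.75 [0.43660812 0.45106176 0.23015244] [ 1.79996775e+02 -4.26995804e-02 -1.33482048e+02] [  63.7   16.9   -7.1   -0.   -66.1 -107.2]
```

View pics/w2.png

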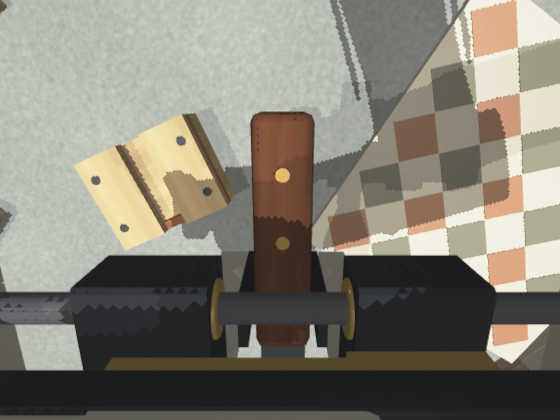

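The rack corners are at about (75,163), (185,113), (232,197) and (125,250). The gap runs from (130,143) at the mouth to (175,225) at the closed reddish back.

Run:
```python
from h import *
px=[(75,163),(185,113),(232,197),(125,250)]
P=on_plane("w2",px,.051); print(P.round(4))
A,B,C,D=P
print("front",(A+B)/2,"axis",np.degrees(np.arctan2(*((C+D-A-B)[:2][::-1]))), "from y edge",np.degrees(np.arctan2(*((A+D-B-C)[:2][::-1])))-90,[np.linalg.norm(x) for x in(A-B,B-C,C-D,D-A)])
t=lambda x,y:(50+x*370/777,140+y*110/231)
g=lambda x,y:(180+x*330/777,165+(y-231)*155/365)
T=[(125,124),(102,217),(19,198),(52,107)];S=[(621,505),(684,438),(756,486),(690,551)]
for a,b,c in zip(px,T,S): print(tri([("w2",a),("scene0",g(*c))]),tri([("w2",a),("top0",t(*b))]))
```

```text
[[0.5521 0.3044 0.051 ]
 [0.4485 0.3431 0.051 ]
 [0.4727 0.423  0.051 ]
 [0.5852 0.3889 0.051 ]]
front [0.50034096 0.32377203 0.051     ] axis 70.81346547767782 from y edge -108.59707742650711 [np.float64(0.11056667927813636), np.float64(0.08344771486865057), np.float64(0.11758243219131191), np.float64(0.09070623307270509)]
(array([0.55600997, 0.30452351, 0.04448821]), np.float64(0.002798470422980331)) (array([0.55910898, 0.30207796, 0.0411812 ]), np.float64(0.0023359169272327094))
(array([0.45020906, 0.34528581, 0.04630066]), np.float64(0.004291882381109624)) (array([0.45486145, 0.33722524, 0.01660831]), np.float64(0.0010995858152709397))
(array([0.47632355, 0.42559288, 0.03869027]), np.float64(0.0021837698706412044)) (array([0.47657442, 0.4242146 , 0.04023103]), np.float64(0.0012357018490380353))
(array([0.58597969, 0.38379255, 0.04862277]), np.float64(0.007229211054548043)) (array([0.58378464, 0.38789388, 0.05020849]), np.float64(0.0027088787973744235))
```

Call:
carry_out --commands '[0.07, -0.96, 0, 0.9, 1, 0.07, -0.96, 0, 0.9, 1, 0.07, -0.96, 0, 0.9, 1, 0.07, -0.96, 0, 0.9, 1, 0.07, -0.96, 0, 0.9, 1, 0.07, -0.96, 0, 0.9, 1, 0.07, -0.96, 0, 0.8, 1, 0, 0, -0.5, 0, 1]'

```text
time_s: 5.65
tcp_pos: [0.4576, 0.1777, 0.2126]
eef_rot: [-179.9, 0.2, -108.6]
contact_force: [0.3, 0.1, -1.8]
gripper_width: 0.0257
```

Call:
carry_out --commands '[0, 0, -1, 0, 1, 0, 0, -1, 0, 1, 0, 0, -1, 0, 1, 0, 0, -0.8, 0, 1, 0, 0, -0.2, 0, 1, 0, 0, 0, 0, 1, 0, 0, 0, 0, 1]'

```text
time_s: 6.35
tcp_pos: [0.4578, 0.1814, 0.0518]
eef_rot: [-179.9, 0.1, -108.5]
contact_force: [0.0, 0.3, -1.6]
gripper_width: 0.0255
```

Run:
```python
from h import *
s=telemetry.get_state();print(s["time_s"],s["tcp_pos"],s["eef_rot"],s["contact_force"])
f1,_,_=cap("scene","s3");f2,_,_=cap("top","t3")
a=cv2.resize(f1[200:320,360:520],(800,600),interpolation=2)[:,:,::-1]
b=f2[170:270,50:210]
cv2.imwrite('pics/crop3.png',np.vstack([cv2.resize(f1[215:315,380:510],(468,360),interpolation=2),cv2.resize(f2[180:245,50:180],(468,234),interpolation=2)])[:,:,::-1])
```

```text
6.35 [0.4578201  0.18139735 0.05181651] [-1.79944205e+02  6.69046720e-02 -1.08533842e+02] [ 0.0318397   0.33827299 -1.64737753]
```

View pics/crop3.png

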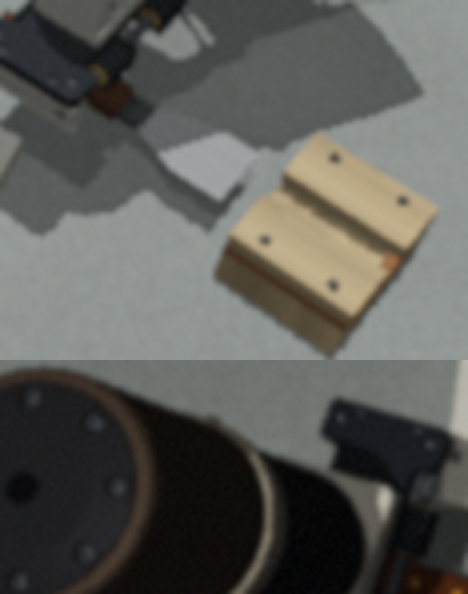

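Scene crop: the blade's front edge runs from (258,153) to (222,202) and the rack's front top edge from (320,133) to (229,240). The top camera is blocked by the arm.

Run:
```python
from h import *
g=lambda x,y:(380+x/3.6,215+y/3.6)
b=on_plane("s3",[g(258,153),g(222,202)],.0355);print("tip",b.round(4),b.mean(0),np.linalg.norm(b[0]-b[1]))
c=on_plane("s3",[g(320,133),g(229,240),g(349,318),g(437,209)],.051);print(c.round(4))
f=(c[0]+c[1])/2;bk=(c[2]+c[3])/2;ax=(bk-f)[:2];print("front",f,"axis",np.degrees(np.arctan2(ax[1],ax[0])),"yedge",np.degrees(np.arctan2(*(c[1]-c[0])[:2][::-1]))+90,np.linalg.norm(ax),np.linalg.norm(c[0]-c[1]))
th=np.radians(71.4);u=np.array([np.cos(th),np.sin(th)]);v=np.array([-u[1],u[0]])
print("FK tip",np.array([.4578,.1814])+.126*u)
cc=c.mean(0)[:2]; d=b.mean(0)[:2]-(cc-.045*u);print("tip in rack along/lat",d@u,d@v)
dw=np.array([.4578,.1814])+.126*u-np.array([.50034,.32377]);print("FK vs w2",dw@u,dw@v)
```

```text
tip [[0.4742 0.3097 0.0355]
 [0.5234 0.2961 0.0355]] [0.49880055 0.30285692 0.0355    ] 0.05095928442845739
[[0.4538 0.3435 0.051 ]
 [0.5625 0.3059 0.051 ]
 [0.5902 0.3876 0.051 ]
 [0.4852 0.4255 0.051 ]]
front [0.50813281 0.32471007 0.051     ] axis 70.1404752777742 yedge 70.87919170669953 0.087056875727163 0.11499657620518973
FK tip [0.49798887 0.30081882]
tip in rack along/lat -0.022206255615833677 0.0028313606607181597
FK vs w2 -0.022502317550604594 -0.005092168702958418
```

Alignment is good: the tip is 22 mm before the mouth and about ±4 mm off laterally. I'll slide it in.

Call:
carry_out --commands '[0.08, 0.24, -0.03, 0, 1, 0.08, 0.24, 0, 0, 1, 0.08, 0.24, 0, 0, 1, 0.08, 0.24, 0, 0, 1, 0, 0, 0, 0, 1]'

```text
time_s: 6.95
tcp_pos: [0.4706, 0.221, 0.0494]
eef_rot: [-180.0, 0.0, -108.5]
contact_force: [0.5, -0.2, -1.2]
gripper_width: 0.0259
```

Call:
carry_out --commands '[0.08, 0.24, 0, 0, 1, 0.08, 0.24, 0, 0, 1, 0.08, 0.24, 0, 0, 1, 0.08, 0.24, 0, 0, 1, 0.08, 0.24, 0, 0, 1, 0, 0, 0, 0, 1]'

```text
time_s: 7.55
tcp_pos: [0.4865, 0.2688, 0.0494]
eef_rot: [-180.0, 0.0, -108.5]
contact_force: [-0.2, -0.2, -1.2]
gripper_width: 0.0256
```

Run:
```python
from h import *
s=telemetry.get_state();print(s["time_s"],s["tcp_pos"],s["contact_force"],s["moment"])
f1,_,_=cap("scene","s4")
cv2.imwrite('pics/crop4.png',cv2.resize(f1[215:315,380:510],(780,600),interpolation=2)[:,:,::-1])
```

```text
7.55 [0.486545   0.26879224 0.04937025] [-0.24807449 -0.16904279 -1.24695428] [-0.0237558   0.06277656  0.00563114]
```

View pics/crop4.png

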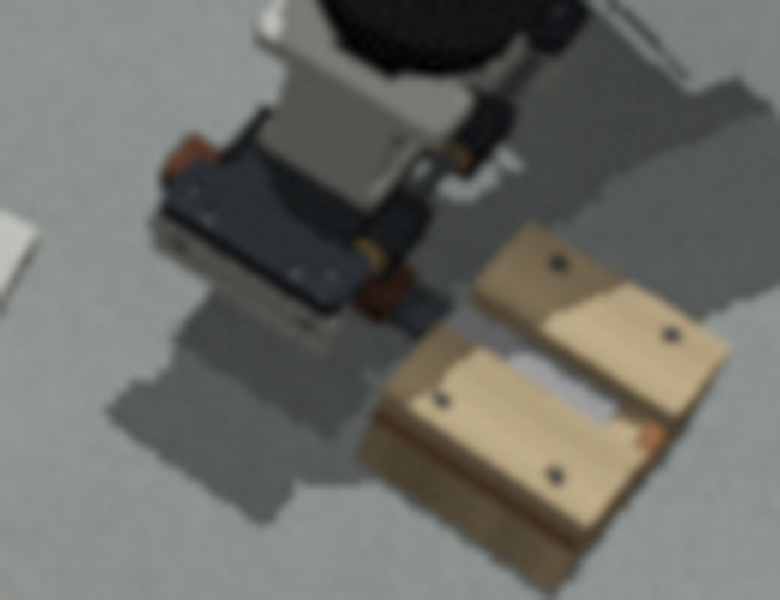

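The blade shows through the gap in the slot almost to the back, with the neck at the mouth. I'll release it.

Call:
carry_out --commands '[0, 0, 0, 0, 0, 0, 0, 0, 0, -0.4, 0, 0, 0, 0, -0.4, 0, 0, 0, 0, -0.4, 0, 0, 0, 0, -0.4, 0, 0, 0.2, 0, -0.4, 0, 0, 0.5, 0, -0.4, 0, 0, 1, 0, -0.4]'

```text
time_s: 8.4
tcp_pos: [0.4845, 0.2659, 0.1161]
eef_rot: [179.9, -0.3, -108.6]
contact_force: [0.7, 1.4, 0.4]
gripper_width: 0.0615
```

Call:
carry_out --commands '[0, 0, 1, 0, -1, 0, 0, 1, 0, -1, 0, 0, 1, 0, -1, 0, -1, 0, 0, -1, 0, -1, 0, 0, -1]'

```text
time_s: 8.9
tcp_pos: [0.486, 0.1873, 0.2394]
eef_rot: [-179.9, 0.2, -108.4]
contact_force: [0.7, 1.1, -0.6]
gripper_width: 0.0876
```

Run:
```python
from h import *
s=telemetry.get_state();print(s["time_s"],s["tcp_pos"],s["eef_rot"],s["contact_force"])
f1,_,_=cap("scene","s5");f2,_,_=cap("top","t5")
a=cv2.resize(f1[215:315,380:510],(390,300),interpolation=2)
b=cv2.resize(f2[145:245,160:420],(780,300),interpolation=2)
cv2.imwrite('pics/crop5.png',np.vstack([np.hstack([a,np.zeros_like(a)]),b])[:,:,::-1])
```

```text
8.9 [0.48604613 0.18731964 0.23940727] [-1.79904198e+02  1.68516220e-01 -1.08449679e+02] [ 0.69088511  1.06872458 -0.61639687]
```

View pics/crop5.png

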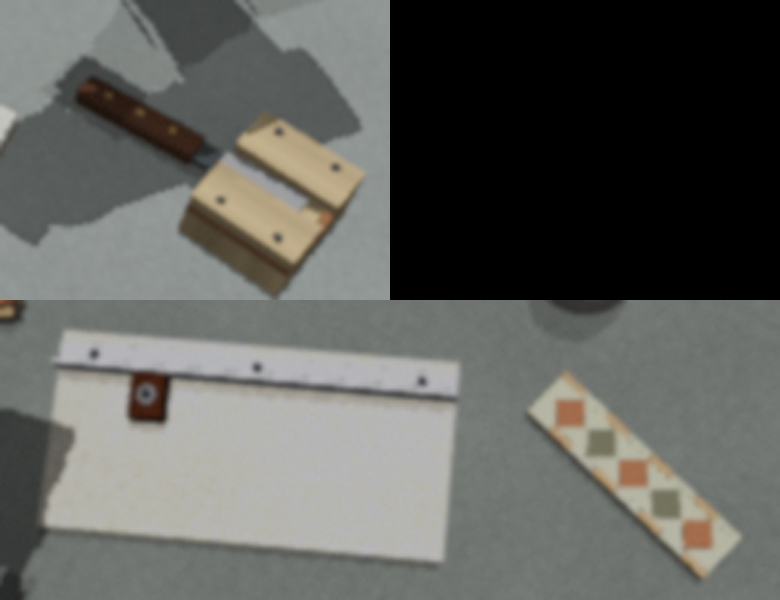

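The knife rests in the slot, let go. The board is clear. Strip corners in the crop are (565,373), (741,538), (705,578) and (527,410).

Run:
```python
from h import *
t=lambda p:(160+p[0]/3,145+(p[1]-300)/3)
g=lambda x,y:(180+x*330/777,165+(y-231)*155/365)
ang=lambda d:np.degrees(np.arctan2(d[1],d[0]))
S=on_plane("t5",[t(p) for p in[(565,373),(741,538),(705,578),(527,410)]],.015)
print("strip c",S.mean(0).round(4),"ang",ang(S[0]+S[3]-S[1]-S[2]),np.linalg.norm(S[0]-S[1]),np.linalg.norm(S[1]-S[2]))
F=on_plane("t5",[t((55,365)),t((457,397))],.041);print("fence top edge",F.round(4),ang(F[0]-F[1]),np.linalg.norm(F[0]-F[1]))
P=on_plane("t5",[t(p) for p in[(168,378),(165,422),(128,418)]],.038);print("stop",P.round(4))
B=on_plane("t5",[t((443,562)),t((43,527))],.016);print("board near edge",B.round(4),ang(B[1]-B[0]))
S2=on_plane("scene0",[g(60,256),g(20,262),g(65,391),g(103,379)],.015);print("scene strip",S2.mean(0).round(4),ang(S2[0]+S2[1]-S2[2]-S2[3]))
F2=on_plane("scene0",[g(148,388),g(432,525)],.041);print("scene fence topedge(near?)",F2.round(4),ang(F2[1]-F2[0]))
P2=on_plane("scene0",[g(370,455),g(389,465),g(372,490),g(351,480)],.038);print("scene stop",P2.round(4))
```

```text
strip c [ 0.533  -0.3448  0.015 ] ang 43.247805521407 0.19818411862147786 0.04505808826469831
fence top edge [[ 0.6369  0.1327  0.041 ]
 [ 0.5974 -0.1999  0.041 ]] 83.23214044244214 0.33499313957935056
stop [[0.6231 0.0388 0.038 ]
 [0.5858 0.0414 0.038 ]
 [0.5903 0.0722 0.038 ]]
board near edge [[ 0.4646 -0.1839  0.016 ]
 [ 0.5047  0.148   0.016 ]] 83.10556451636668
scene strip [ 0.538  -0.3375  0.015 ] -137.19413451427752
scene fence topedge(near?) [[ 0.6065 -0.1916  0.041 ]
 [ 0.6505  0.1406  0.041 ]] 82.45110580261297
scene stop [[0.5933 0.0558 0.038 ]
 [0.5974 0.0779 0.038 ]
 [0.633  0.0721 0.038 ]
 [0.63   0.0485 0.038 ]]
```

Run:
```python
from h import *
cap("wrist","w6")
```

Call:
carry_out --commands '[0.25, -0.96, 0, -0.6, -1, 0.25, -0.96, 0, -0.6, -1, 0.25, -0.96, 0, -0.6, -1, 0.25, -0.96, 0, -0.6, -1, 0.25, -0.96, 0, -0.6, -1, 0.25, -0.96, 0, -0.6, -1, 0.25, -0.96, 0, -0.6, -1, 0.25, -0.96, 0, -0.6, -1]'

```text
time_s: 9.85
tcp_pos: [0.5665, -0.121, 0.2377]
eef_rot: [-180.0, 0.0, -127.8]
contact_force: [0.8, 0.6, -0.0]
gripper_width: 0.0874
```

Call:
carry_out --commands '[0.25, -0.96, 0, -0.6, -1, 0.25, -0.96, 0, -0.6, -1, 0.25, -0.96, 0, -0.6, -1, 0.25, -0.96, 0, -0.6, -1, 0, 0, 0, 0, -1]'

```text
time_s: 10.35
tcp_pos: [0.6066, -0.2771, 0.2364]
eef_rot: [180.0, -0.1, -137.6]
contact_force: [0.1, 0.7, -0.1]
gripper_width: 0.0877
```

Run:
```python
from h import *
s=telemetry.get_state();print(s["time_s"],s["tcp_pos"],s["eef_rot"])
cap("wrist","w7")
a=cv2.imread('pics/w6.png')[:290];b=cv2.imread('pics/w7.png')[:290]
cv2.imwrite('pics/c67.png',np.vstack([a,b]))
```

```text
10.35 [ 0.60664742 -0.27709838  0.23641355] [ 1.79980938e+02 -7.93577996e-02 -1.37617773e+02]
```

View pics/c67.png

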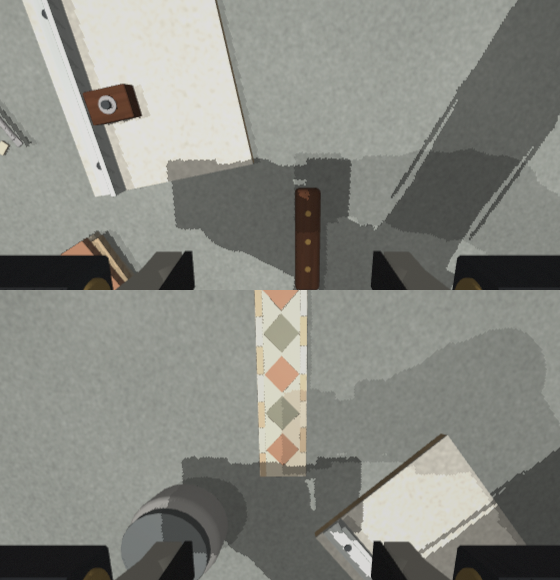

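In w6 (upper) the stop's top is at (83,95), (133,84), (140,117) and (92,126), with the fence's band at its left. In w7 (lower) the strip's near end is at about row 172, columns 260–307.

Run:
```python
from h import *
ang=lambda d:np.degrees(np.arctan2(d[1],d[0]))
P=on_plane("w6",[(83,95),(133,84),(140,117),(92,126)],.038);print("stop",P.round(4))
T=on_plane("w6",[(40,0),(113,190)],.041);Fo=on_plane("w6",[(57,0),(120,188)],.016)
print("fence topedge",T.round(4),ang(T[1]-T[0]),"foot",Fo.round(4),ang(Fo[1]-Fo[0]))
B=on_plane("w6",[(217,0),(253,160),(125,190)],.016);print("board",B.round(4),ang(B[1]-B[0]))
E=on_plane("w7",[(260,172),(307,172)],.015);U=on_plane("w7",[(256,0),(308,0)],.015)
m=E.mean(0);d=(U.mean(0)-m)[:2];d/=np.linalg.norm(d);print("strip end",E.round(4),m.round(4),"dir",ang(d),"centre",m[:2]+.1*d,"w",np.linalg.norm(E[0]-E[1]))
print(tri([("w7",(260,172)),("top0",(160+565/3-0,145+73/3))]),tri([("w7",(307,172)),("top0",(160+527/3,145+110/3))]))
```

```text
stop [[0.6285 0.046  0.038 ]
 [0.5815 0.0519 0.038 ]
 [0.5879 0.0801 0.038 ]
 [0.6335 0.0732 0.038 ]]
fence topedge [[ 0.6253 -0.0326  0.041 ]
 [ 0.6409  0.1343  0.041 ]] 84.67634457888634 foot [[ 0.6232 -0.0385  0.016 ]
 [ 0.6466  0.1364  0.016 ]] 82.39991028360366
board [[0.4869 0.0074 0.016 ]
 [0.5055 0.1532 0.016 ]
 [0.6426 0.14   0.016 ]] 82.71784781319425
strip end [[ 0.613  -0.3009  0.015 ]
 [ 0.5806 -0.2653  0.015 ]] [ 0.5968 -0.2831  0.015 ] dir -137.01984988727904 centre [ 0.52366249 -0.35127551] w 0.04809318193614137
(array([ 0.62123542, -0.29782036, -0.00501648]), np.float64(0.006782474714452985)) (array([ 0.58591866, -0.26232977,  0.01116533]), np.float64(0.007701492100499685))
```

Call:
carry_out --commands '[-1, -0.9, 0, 0.1, -1, -1, -0.9, -0.3, 0, -1, 0, 0, -1, 0, -1, 0, 0, -1, 0, -1, 0, 0, -1, 0, -1, 0, 0, -1, 0, -1, 0, 0, -0.8, 0, -1, 0, 0, -0.2, 0, -1]'

```text
time_s: 11.2
tcp_pos: [0.5305, -0.3377, 0.023]
eef_rot: [179.7, -0.2, -136.9]
contact_force: [-0.6, -0.1, 0.6]
gripper_width: 0.088
```

Call:
carry_out --commands '[0, 0, 0, 0, 1, 0, 0, 0, 0, 1, 0, 0, 0, 0, 1, 0, 0, 0, 0, 1, 0, 0, 0, 0, 1, 0, 0, 0, 0, 1]' --grip_force 40

```text
time_s: 11.8
tcp_pos: [0.5338, -0.3403, 0.0279]
eef_rot: [-179.8, 0.1, -136.9]
contact_force: [2.5, -1.9, 4.7]
gripper_width: 0.0472
```

The strip is gripped (47 mm). I'll lift it, turn it and carry it above the board.

Call:
carry_out --commands '[0, 0, 0.5, 0, 1, 0, 0, 1, 0, 1, 0, 0, 1, 0, 1, 0, 0, 0.5, 0.95, 1, 0.06, 0.75, 0, 1, 1, 0.06, 0.75, 0, 1, 1, 0.06, 0.75, 0, 1, 1, 0.06, 0.75, 0, 1, 1]'

```text
time_s: 12.6
tcp_pos: [0.5409, -0.2183, 0.1458]
eef_rot: [179.9, -0.0, -117.1]
contact_force: [0.5, -0.1, -3.4]
gripper_width: 0.0473
```

Call:
carry_out --commands '[0.07, 0.75, 0, 1, 1, 0.07, 0.75, 0, 1, 1, 0.07, 0.75, 0, 1, 1, 0.06, 0.75, 0, 1, 1, 0.07, 0.75, 0, 1, 1, 0.06, 0.7, 0, 0, 1, 0, 0, 0, 0, 1, 0, 0, 0, 0, 1]'

```text
time_s: 13.4
tcp_pos: [0.5572, -0.041, 0.1459]
eef_rot: [179.9, -0.0, -97.1]
contact_force: [-0.9, -0.1, -4.1]
gripper_width: 0.0475
```

Run:
```python
from h import *
s=telemetry.get_state();print(s["time_s"],s["tcp_pos"],s["eef_rot"],s["contact_force"])
f,_,_=cap("wrist","w8");g,_,_=cap("scene","s8")
cv2.imwrite('pics/c8.png',np.vstack([f[:290],np.hstack([cv2.resize(g[180:300,230:430],(483,290),interpolation=2),np.zeros((290,77,3),np.uint8)])])[:,:,::-1])
```

```text
13.4 [ 0.5571997  -0.0410231   0.14591808] [ 1.79901332e+02 -1.22803697e-02 -9.70988101e+01] [-0.85296886 -0.0740319  -4.12752071]
```

View pics/c8.png

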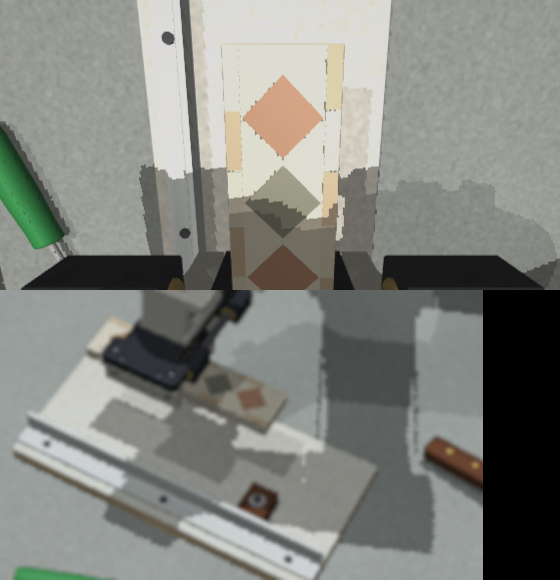

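The strip is held level and parallel. Its far end is at row 43, columns 222–344. The fence's top edge runs from (179,0) to (193,250) and its foot from (188,0) to (203,250).

Run:
```python
from h import *
ang=lambda d:np.degrees(np.arctan2(d[1],d[0]))
E=on_plane("w8",[(222,44),(344,44)],.133);L=on_plane("w8",[(231,250),(335,250)],.133)
print("end",E.round(4),np.linalg.norm(E[0]-E[1]),"axis",ang(L.mean(0)-E.mean(0)), np.linalg.norm(E.mean(0)[:2]-[.5572,-.041]))
T=on_plane("w8",[(179,0),(193,250)],.041);F=on_plane("w8",[(189,0),(204,250)],.016)
print("T",T.round(4),ang(T[1]-T[0]),"F",F.round(4),ang(F[1]-F[0]))
gg=lambda x,y:(230+x*200/483,180+(y-290)*120/290)
e=on_plane("s8",[gg(287,402),gg(268,431)],.133);print("near end scene",e.round(4))
st=on_plane("s8",[gg(240,507),gg(251,482)],.038);print("stop -y edge scene",st.round(4))
```

```text
end [[ 0.5678 -0.1421  0.133 ]
 [ 0.5212 -0.1363  0.133 ]] 0.04700770882490906 axis 82.98202992941637 0.09900539412231793
T [[ 0.6018 -0.1847  0.041 ]
 [ 0.6251 -0.0233  0.041 ]] 81.77587252655259 F [[ 0.6008 -0.191   0.016 ]
 [ 0.6243 -0.0125  0.016 ]] 82.49798799294702
near end scene [[0.5581 0.0647 0.133 ]
 [0.5985 0.0595 0.133 ]]
stop -y edge scene [[0.6272 0.0482 0.038 ]
 [0.5945 0.048  0.038 ]]
```

Call:
carry_out --commands '[-0.05, -0.42, 0, -0.1, 1, 0, 0, -0.8, 0, 1, 0, 0, -0.8, 0, 1, 0, 0, -0.7, 0, 1, 0, 0, -0.15, 0, 1, 0, 0, 0, 0, 1]'

```text
time_s: 14.1
tcp_pos: [0.5553, -0.0596, 0.0478]
eef_rot: [179.9, -0.1, -97.6]
contact_force: [-0.0, 0.4, -2.8]
gripper_width: 0.0471
```

Call:
carry_out --commands '[0, 0, -0.06, 0, 1, 0, 0, -0.04, 0, 1, 0, 0, 0, 0, 1]'

```text
time_s: 14.4
tcp_pos: [0.5566, -0.0583, 0.0455]
eef_rot: [-179.9, 0.0, -97.6]
contact_force: [-0.5, 0.0, -2.1]
gripper_width: 0.0476
```

Call:
carry_out --commands '[0, 0, -0.05, 0, 1, 0, 0, 0, 0, 1, 0, 0, 0, 0, 1]'

```text
time_s: 14.7
tcp_pos: [0.5567, -0.0583, 0.0439]
eef_rot: [-179.9, 0.0, -97.5]
contact_force: [-2.0, 1.0, 6.3]
gripper_width: 0.0468
```

It is touching the board (about +6 N). I'll release it, lift, turn 90° so the two spread fingers can push the long side, and go to the robot side.

Call:
carry_out --commands '[0, 0, 0.05, 0, 0, 0, 0, 0, 0, -0.36, 0, 0, 0, 0, -0.36, 0, 0, 0, 0, -0.36, 0, 0, 0.3, 0, -0.36, 0, 0, 0.8, 0, -0.36, 0, 0, 1, 0, -0.36, 0, 0, 0.5, 1, -0.36]'

```text
time_s: 15.5
tcp_pos: [0.5575, -0.0584, 0.1527]
eef_rot: [-179.7, 0.0, -93.5]
contact_force: [0.9, -0.7, 0.7]
gripper_width: 0.0599
```

Call:
carry_out --commands '[-0.17, 0.02, 0, 1, -0.8, -0.17, 0.02, 0, 1, -0.8, -0.17, 0.02, 0, 1, -0.8, -0.17, 0.02, 0, 1, -0.8, -0.17, 0.02, 0, 1, -0.8, -0.17, 0.02, 0, 1, -0.8, -0.17, 0.02, 0, 1, -0.8, -0.14, 0.02, 0, 1, -0.8]'

```text
time_s: 16.3
tcp_pos: [0.5026, -0.052, 0.1494]
eef_rot: [-180.0, -0.0, -61.4]
contact_force: [0.1, 0.7, 1.3]
gripper_width: 0.079
```

Call:
carry_out --commands '[0, 0, 0, 1, -0.8, 0, 0, 0, 1, -0.8, 0, 0, 0, 1, -0.8, 0, 0, 0, 1, -0.8, 0, 0, 0, 1, -0.8, 0, 0, 0, 1, -0.8, 0, 0, 0, 1, -0.8, 0, 0, 0, 1, -0.8]'

```text
time_s: 17.1
tcp_pos: [0.503, -0.052, 0.1495]
eef_rot: [-180.0, -0.0, -29.4]
contact_force: [0.8, -0.1, -0.1]
gripper_width: 0.0788
```

Call:
carry_out --commands '[0, 0, 0, 1, -0.8, 0, 0, 0, 1, -0.8, 0, 0, 0, 1, -0.8, 0, 0, 0, 1, -0.8, 0, 0, 0, 1, -0.8, 0, 0, 0, 0.6, -0.8, 0, 0, 0, 0, -0.8]'

```text
time_s: 17.8
tcp_pos: [0.503, -0.052, 0.1493]
eef_rot: [-180.0, -0.0, -7.1]
contact_force: [-0.5, -0.4, 0.3]
gripper_width: 0.0791
```

Run:
```python
from h import *
s=telemetry.get_state();print(s["time_s"],s["tcp_pos"],s["eef_rot"],s["contact_force"],s["joints"].round(0),s["gripper_width"])
f,_,_=cap("wrist","w9");g,_,_=cap("scene","s9")
cv2.imwrite('pics/c9.png',np.vstack([f[:290],np.hstack([cv2.resize(g[180:300,230:430],(483,290),interpolation=2),np.zeros((290,77,3),np.uint8)])])[:,:,::-1])
```

```text
17.8 [ 0.50295007 -0.05198449  0.14932944] [-1.79987231e+02 -4.50778921e-02 -7.12151584e+00] [-0.49944869 -0.40244094  0.28021093] [ 16.  10. -28.   0. -52.  66.] 0.07906379150533062
```

View pics/c9.png

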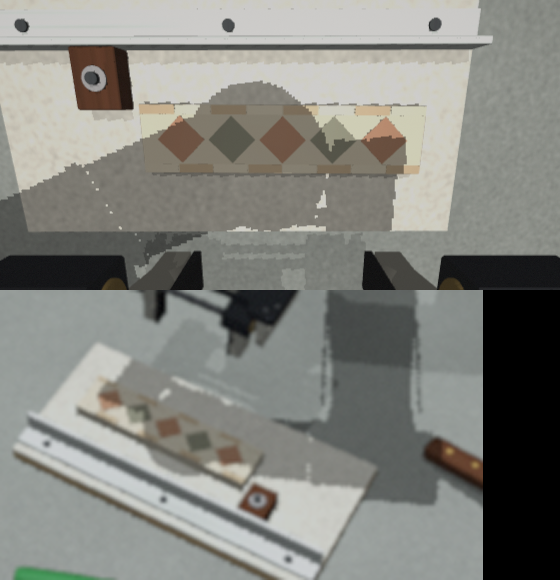

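In the wrist view the strip's far edge is at row 104 (columns 139–426), its near edge at row 175, the stop's right edge at about column 127 (top) and 133 (foot), and the fence at rows 37–46.

Run:
```python
from h import *
f=np.array([.127,.9919]);f/=np.linalg.norm(f);n=np.array([-f[1],f[0]])
def sh(nm,px,z):
    for p in on_plane("w9",px,z): print(nm,p[:2].round(4),"along",round(p[:2]@f,4),"norm",round(p[:2]@n,4))
sh("strip",[(139,104),(426,104),(418,175),(153,174)],.031)
sh("fence top",[(0,38),(480,39)],.041); sh("fence foot",[(140,47),(470,48)],.016)
sh("stop top R",[(125,47),(127,109)],.038); sh("stop foot",[(133,108)],.016)
s=telemetry.get_state()["tcp_pos"][:2];print("tcp",s@f,s@n)
```

```text
strip [0.5923 0.0373] along 0.1122 norm -0.5827
strip [ 0.5679 -0.1591] along -0.0857 norm -0.5835
strip [ 0.5187 -0.1529] along -0.0858 norm -0.5339
strip [0.5432 0.0388] along 0.1075 norm -0.5339
fence top [0.6416 0.111 ] along 0.1916 norm -0.6223
fence top [ 0.6037 -0.1893] along -0.1111 norm -0.6228
fence foot [0.6303 0.0333] along 0.1131 norm -0.621
fence foot [ 0.6012 -0.1957] along -0.1178 norm -0.6212
stop top R [0.6273 0.0352] along 0.1146 norm -0.6178
stop top R [0.5898 0.0434] along 0.1179 norm -0.5795
stop foot [0.5908 0.0482] along 0.1228 norm -0.5799
tcp 0.012280785730852334 -0.505482191557617
```

Call:
carry_out --commands '[0, 0, -0.9, 0, -0.8, 0, 0, -0.9, 0, -0.8, 0, 0, -0.7, 0, -0.8, 0, 0, -0.15, 0, -0.8, 0, 0, 0, 0, -0.8]'

```text
time_s: 18.4
tcp_pos: [0.5025, -0.0522, 0.0421]
eef_rot: [179.9, 0.1, -7.2]
contact_force: [0.1, 0.7, 0.6]
gripper_width: 0.0788
```

Call:
carry_out --commands '[0.2, -0.025, 0, 0, -0.8, 0.2, -0.025, 0, 0, -0.8, 0.2, -0.025, 0, 0, -0.8, 0.2, -0.025, 0, 0, -0.8, 0.2, -0.025, 0, 0, -0.8, 0, 0, 0, 0, -0.8]'

```text
time_s: 19.0
tcp_pos: [0.5445, -0.0571, 0.0427]
eef_rot: [-180.0, -0.1, -7.2]
contact_force: [0.2, -0.2, -0.0]
gripper_width: 0.0791
```

Call:
carry_out --commands '[0.1, -0.013, 0, 0, -0.8, 0.1, -0.013, 0, 0, -0.8, 0.1, -0.013, 0, 0, -0.8, 0, 0, 0, 0, -0.8]'

```text
time_s: 19.4
tcp_pos: [0.5556, -0.0585, 0.0425]
eef_rot: [-180.0, -0.0, -7.2]
contact_force: [-1.1, -0.8, -0.1]
gripper_width: 0.079
```

Run:
```python
from h import *
f,_,_=cap("wrist","w10")
s=telemetry.get_state();print(s["time_s"],s["tcp_pos"],s["contact_force"])
# white-strip row/col intensity profiles
for c in (230,300,380): print(c,[int(x) for x in f[60:200:4,c].mean(1)])
for r_ in (60,72,84,96): print(r_,[int(x) for x in f[r_,60:200:4].mean(1)])
```

```text
19.45 [ 0.55551087 -0.05852203  0.04249526] [ 0.1595876  -0.36362733 -0.37454748]
230 [209, 209, 210, 211, 212, 212, 211, 212, 132, 130, 132, 132, 133, 133, 135, 133, 135, 134, 82, 120, 128, 130, 74, 99, 130, 129, 129, 121, 121, 121, 120, 120, 121, 120, 120]
300 [210, 210, 209, 211, 210, 212, 212, 212, 212, 212, 212, 213, 134, 135, 135, 134, 133, 134, 81, 122, 129, 130, 69, 88, 110, 110, 109, 121, 121, 120, 121, 117, 89, 90, 90]
380 [209, 209, 210, 210, 210, 211, 212, 212, 212, 212, 212, 211, 212, 212, 212, 211, 213, 131, 82, 201, 212, 212, 69, 168, 207, 206, 206, 200, 201, 200, 125, 110, 80, 80, 79]
60 [208, 208, 208, 207, 207, 206, 208, 209, 208, 209, 210, 211, 210, 210, 210, 210, 208, 209, 211, 210, 208, 208, 207, 209, 210, 211, 210, 211, 211, 209, 207, 208, 209, 208, 206]
72 [208, 209, 208, 207, 207, 208, 209, 208, 208, 209, 209, 209, 209, 209, 210, 210, 209, 208, 208, 209, 209, 209, 210, 211, 209, 208, 211, 211, 209, 210, 210, 210, 208, 208, 211]
84 [209, 209, 210, 209, 210, 210, 210, 210, 210, 211, 211, 211, 211, 210, 211, 211, 211, 211, 211, 211, 211, 211, 211, 212, 212, 211, 212, 211, 211, 212, 211, 211, 211, 212, 212]
96 [208, 209, 208, 208, 209, 209, 209, 209, 209, 209, 210, 209, 210, 210, 210, 210, 211, 210, 211, 211, 211, 212, 210, 212, 211, 212, 211, 212, 212, 212, 211, 212, 212, 212, 212]
```

Run:
```python
from h import *
f=cv2.imread('pics/w10.png').astype(int)
fv=np.array([.127,.9919]);n=np.array([-fv[1],fv[0]])
print([tuple(f[r,380]) for r in range(140,186,2)])
for r in(134,148,152,168):
    for z in(.041,.031,.016): print(r,z,(on_plane("w10",(380,r),z)[0,:2]@n).round(4),end=' ')
    print()
print("pred fence top/foot",proj("w10",[*(-.6225*n-.08*fv),.041]),proj("w10",[*(-.6212*n-.08*fv),.016]))
print("stop foot end",proj("w10",[*(-.585*n+.1215*fv),.038]),proj("w10",[*(-.585*n+.1215*fv),.016]))
for r in (172,178,186): print(r,[tuple(f[r,c]) for c in range(0,90,4)])
```

```text
[(np.int64(211), np.int64(213), np.int64(214)), (np.int64(211), np.int64(213), np.int64(214)), (np.int64(211), np.int64(213), np.int64(214)), (np.int64(195), np.int64(200), np.int64(197)), (np.int64(63), np.int64(71), np.int64(74)), (np.int64(82), np.int64(93), np.int64(97)), (np.int64(153), np.int64(172), np.int64(181)), (np.int64(186), np.int64(207), np.int64(211)), (np.int64(194), np.int64(213), np.int64(214)), (np.int64(193), np.int64(213), np.int64(214)), (np.int64(193), np.int64(213), np.int64(214)), (np.int64(193), np.int64(213), np.int64(214)), (np.int64(193), np.int64(213), np.int64(214)), (np.int64(189), np.int64(211), np.int64(214)), (np.int64(181), np.int64(206), np.int64(214)), (np.int64(181), np.int64(206), np.int64(213)), (np.int64(182), np.int64(207), np.int64(214)), (np.int64(181), np.int64(206), np.int64(213)), (np.int64(181), np.int64(206), np.int64(213)), (np.int64(182), np.int64(207), np.int64(214)), (np.int64(113), np.int64(128), np.int64(134)), (np.int64(128), np.int64(149), np.int64(151)), (np.int64(99), np.int64(115), np.int64(117))]
134 0.041 -0.6251 134 0.0
[... 2790 characters left out ...]
nt64(36)), (np.int64(19), np.int64(25), np.int64(37)), (np.int64(21), np.int64(26), np.int64(38)), (np.int64(21), np.int64(27), np.int64(37)), (np.int64(21), np.int64(27), np.int64(37)), (np.int64(19), np.int64(25), np.int64(35)), (np.int64(109), np.int64(123), np.int64(129)), (np.int64(109), np.int64(123), np.int64(130)), (np.int64(109), np.int64(123), np.int64(130)), (np.int64(109), np.int64(123), np.int64(130)), (np.int64(109), np.int64(123), np.int64(130)), (np.int64(109), np.int64(123), np.int64(130)), (np.int64(109), np.int64(124), np.int64(130)), (np.int64(109), np.int64(124), np.int64(130)), (np.int64(110), np.int64(124), np.int64(131)), (np.int64(110), np.int64(124), np.int64(130))]
```

Call:
carry_out --commands '[-0.15, 0.02, 0, 0, -0.8, 0, 0, 1, 0, 0, 0, 0, 0.6, 0, 1, 0.16, -0.92, 0, 0, 1, 0.16, -0.92, 0, 0, 1, 0.16, -0.92, 0, 0, 1, 0.17, -0.92, 0, 0, 1, 0, 0, 0, 0, 1]'

```text
time_s: 20.25
tcp_pos: [0.5749, -0.2083, 0.1063]
eef_rot: [180.0, -0.0, -7.3]
contact_force: [-0.2, 0.1, -0.1]
gripper_width: 0.0287
```

Call:
carry_out --commands '[0, 0, -0.6, 0, 1, 0, 0, -0.7, 0, 1, 0, 0, -0.3, 0, 1, 0, 0, 0, 0, 1]'

```text
time_s: 20.65
tcp_pos: [0.5734, -0.2045, 0.0408]
eef_rot: [180.0, 0.2, -7.2]
contact_force: [-0.3, -0.5, 0.0]
gripper_width: 0.0011
```

Call:
carry_out --commands '[0.02, 0.15, 0, 0, 1, 0.02, 0.15, 0, 0, 1, 0.02, 0.15, 0, 0, 1, 0.02, 0.15, 0, 0, 1, 0, 0, 0, 0, 1]'

```text
time_s: 21.15
tcp_pos: [0.5785, -0.18, 0.0431]
eef_rot: [-180.0, -0.1, -7.1]
contact_force: [0.1, -0.3, -0.1]
gripper_width: 0.0006
```

Call:
carry_out --commands '[0.006, 0.05, 0, 0, 1, 0.006, 0.05, 0, 0, 1, 0, 0, 0, 0, 1]'

```text
time_s: 21.45
tcp_pos: [0.5786, -0.177, 0.0426]
eef_rot: [180.0, -0.0, -7.2]
contact_force: [0.6, -0.5, 0.4]
gripper_width: 0.0009
```

Call:
carry_out --commands '[0.006, 0.05, 0, 0, 1, 0.006, 0.05, 0, 0, 1, 0, 0, 0, 0, 1]'

```text
time_s: 21.75
tcp_pos: [0.579, -0.1729, 0.0425]
eef_rot: [180.0, -0.0, -7.2]
contact_force: [-0.2, -1.8, 1.5]
gripper_width: 0.0005
```

Call:
carry_out --commands '[0.006, 0.05, 0, 0, 1, 0, 0, 0, 0, 1, 0, 0, 0, 0, 1]'

```text
time_s: 22.05
tcp_pos: [0.5792, -0.1708, 0.0425]
eef_rot: [-180.0, -0.0, -7.2]
contact_force: [-0.2, -0.9, -0.2]
gripper_width: 0.0004
```

Call:
carry_out --commands '[0.006, 0.05, 0, 0, 1, 0.006, 0.05, 0, 0, 1, 0, 0, 0, 0, 1]'

```text
time_s: 22.35
tcp_pos: [0.5788, -0.1692, 0.0425]
eef_rot: [179.8, 0.1, -7.2]
contact_force: [-1.6, -16.5, 0.4]
gripper_width: 0.0004
```

It is seated against the stop (16 N felt). Now around to the long side again for the final push.

Call:
carry_out --commands '[-0.03, -0.3, 0, 0, 1, 0, 0, 1, 0, 1, 0, 0, 0.6, 0, 0, -0.21, 0.85, 0, 0, -0.8, -0.21, 0.85, 0, 0, -0.8, -0.21, 0.85, 0, 0, -0.8, -0.21, 0.85, 0, 0, -0.8, 0, 0, 0, 0, -0.8]'

```text
time_s: 23.15
tcp_pos: [0.5442, -0.0399, 0.1067]
eef_rot: [-179.9, -0.0, -7.0]
contact_force: [1.0, 0.1, 0.8]
gripper_width: 0.043
```

Call:
carry_out --commands '[0, 0, -0.6, 0, -0.8, 0, 0, -0.6, 0, -0.8, 0, 0, -0.3, 0, -0.8, 0, 0, 0, 0, -0.8]'

```text
time_s: 23.55
tcp_pos: [0.5438, -0.0435, 0.0448]
eef_rot: [179.9, 0.2, -7.2]
contact_force: [-0.5, -0.9, -0.2]
gripper_width: 0.0748
```

Run:
```python
from h import *
f=np.array([.127,.9919]);n=np.array([-f[1],f[0]]);s=telemetry.get_state();p=s["tcp_pos"];print(s["time_s"],p,p[:2]@f,p[:2]@n,s["contact_force"],s["gripper_width"])
```

```text
23.55 [ 0.54376128 -0.04347433  0.04480483] 0.025935491888392292 -0.544878056544136 [-0.49515679 -0.91951747 -0.20214495] 0.07481658504107078
```

Call:
carry_out --commands '[0.1, -0.012, 0, 0, -0.8, 0.1, -0.012, 0, 0, -0.8, 0.1, -0.012, 0, 0, -0.8, 0.05, -0.006, 0, 0, -0.8, 0, 0, 0, 0, -0.8]'

```text
time_s: 24.05
tcp_pos: [0.5592, -0.0447, 0.0468]
eef_rot: [-180.0, -0.0, -7.2]
contact_force: [0.9, -0.8, 0.8]
gripper_width: 0.079
```

Call:
carry_out --commands '[0.05, -0.006, 0, 0, -0.8, 0, 0, 0, 0, -0.8, 0, 0, 0, 0, -0.8]'

```text
time_s: 24.35
tcp_pos: [0.5598, -0.045, 0.0464]
eef_rot: [180.0, 0.1, -7.1]
contact_force: [-4.3, 1.2, 4.5]
gripper_width: 0.0788
```

Call:
carry_out --commands '[0.05, -0.006, 0, 0, -0.8, 0, 0, 0, 0, -0.8, 0, 0, 0, 0, -0.8]'

```text
time_s: 24.65
tcp_pos: [0.56, -0.0452, 0.0461]
eef_rot: [179.9, 0.3, -7.2]
contact_force: [-10.6, 4.4, 7.8]
gripper_width: 0.0785
```

Call:
carry_out --commands '[0.03, 0.03, -0.02, 0, -0.8, 0, 0, 0, 0, -0.8, 0, 0, 0, 0, -0.8, 0, 0, 0, 0, -0.8]'

```text
time_s: 25.05
tcp_pos: [0.56, -0.0447, 0.0451]
eef_rot: [179.9, 0.4, -7.2]
contact_force: [-12.2, 1.1, 9.5]
gripper_width: 0.0789
```

Run:
```python
from h import *
for i in range(3):
    f,_,_=cap("wrist","w11");g,_,_=cap("scene","s11")
    s=telemetry.get_state();print(s["time_s"],s["tcp_pos"].round(4),s["eef_rot"].round(2),s["contact_force"].round(1),s["moment"].round(2))
cv2.imwrite('pics/c11.png',np.vstack([f[:290],np.hstack([cv2.resize(g[200:280,230:380],(544,290),interpolation=2),np.zeros((290,16,3),np.uint8)])])[:,:,::-1])
```

```text
25.15 [ 0.56   -0.0447  0.0451] [179.88   0.41  -7.17] [-12.8   0.6   9.6] [0.59 4.74 0.45]
25.25 [ 0.56   -0.0447  0.0451] [179.88   0.4   -7.17] [-12.6   1.    9.5] [0.53 4.78 0.46]
25.35 [ 0.56   -0.0447  0.045 ] [179.88   0.41  -7.17] [-12.    0.8   9.5] [0.54 4.75 0.52]
```

View pics/c11.png

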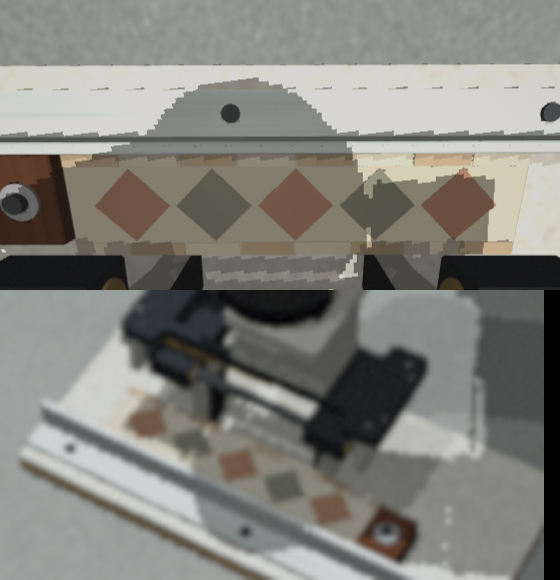

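The strip is flush to the fence and its end meets the stop (left end at about column 70). The push is steady at about 12.5 N sideways and 9.5 N down. I'll firm it slightly, check and hand in.

Call:
carry_out --commands '[0.03, 0, 0, 0, -0.8, 0, 0, 0, 0, -0.8, 0, 0, 0, 0, -0.8, 0, 0, 0, 0, -0.8, 0, 0, 0, 0, -0.8, 0, 0, 0, 0, -0.8]'

```text
time_s: 25.95
tcp_pos: [0.5601, -0.0447, 0.045]
eef_rot: [179.9, 0.5, -7.2]
contact_force: [-17.0, 2.3, 13.1]
gripper_width: 0.0791
```

Run:
```python
from h import *
s=telemetry.get_state();print(s["time_s"],s["tcp_pos"].round(4),s["contact_force"].round(1))
F=s["contact_force"]
if -35<F[0]<-9 and 5<F[2]<30: print("close",r.close_job())
```

```text
25.95 [ 0.5601 -0.0447  0.045 ] [-17.    2.3  13.1]
the job is handed in; nothing more can be done
close None
```

Both parts of the task are done and I handed the job in at about 26 s, with the arm still pressing the border section. No verdict came back, so the results below are my own checks.

- **Knife:** Its blade is in the rack slot almost up to the neck, about 68 mm deep by my estimate. The picture after release shows it resting there untouched. I did not measure its depth again at the end, and I kept clear of the rack afterwards.
- **Border section:** I laid the cream stone section on the board, pushed it to the fence, then pushed its end until I felt the stop (about 16 N). The last picture showed it flat, parallel and flush to the fence, with its end at the stop.
- **Final push:** The tool reads about 17 N towards the fence and 13 N down. That puts about 17 N on the board including the weight. The fence gets roughly 11–17 N, depending on how much the board's friction takes. The reading was steady, but the downward part relies on finger friction against the side of the stone.
- **Other things:** I did not touch the screwdriver, tub, tiles or the blue and purple look-alikes.

**Disagreements:** The camera views differed by up to about 10 mm on where the fence, stop and rack stood, and my first estimate of the strip's near end was about 15 mm off. I settled these with closer looks and by touch.

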